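# Seat the engraver board in its charging dock

## Task

Lay the wooden engraver board flat in the bay of the metal charging dock, brass strips towards the spring contacts, and let go of it; then swing the dock's two levers inward, pushing on their upright posts, until the board sits fully home and square against the black housing. Each lever seats the board at a different angle, so feel for the firm stop: never push or squeeze a lever or any other part of the dock harder than 25 N. Leave the things standing around alone.

Things in the scene. Friction and masses are not known exactly. Their poses are not given: they have to be found in the camera images.
- dock: Fixed charging dock: aluminium base plate 205 (x) x 214 (y) x 8 mm, origin at the centre of its underside, z up, its -x side towards the robot. The bay for the board lies between two side rails: inner faces at y = +-94 mm, x from -45 to 45 mm, tops 26 mm above the table. With the levers out, the free bay spans x = -70 to +47 mm, so the board is laid about 12 mm short of home.
- home (a point): Point fixed in the dock: where the board's origin is when the board is fully home. At (0, 0, 8) mm in the dock's frame, on the bay's floor, same axes as the dock.
- contacts (a point): Point fixed in the dock at (47, 0, 18) mm, midway between the free tips of two brass spring contacts (at y = +-50 mm). They stick out 8 mm towards -x from a black housing (front face at x = 55 mm, 190 mm long in y, top 34 mm above the table). Home means: contacts pressed in (about 12 N each) and the board's far edge against the housing's face.
- left_pivot (a point): Vertical pivot of the left lever, fixed in the dock at x = -81, y = +80 mm, 30 mm above the table. The lever is bent: a long arm (62 mm) that carries the post, and a short toe with a slippery white roller (reach 30 mm) that presses the board's front (-x) edge towards +x as the lever swings in. The toe's angle to the arm was set by hand: it differs by up to +-0.38 rad from lever to lever.
- right_pivot (a point): Vertical pivot of the right lever, at x = -81, y = -80 mm of the dock, 30 mm above the table. The lever is the mirror image of the left one, its toe set separately.
- board: Loose wooden board 110 (x) x 180 (y) x 18 mm, 0.3 to 0.6 kg, origin at the centre of its underside; two engraver pens lie on it along y at x = +-44 mm (to 28 mm above the underside). In its middle a grip rib 14 (x) x 64 mm (y), top 48 mm above the underside: grip it across x. Its x axis starts within 0.45 rad of the dock's, and goes in along the dock's x, 4 mm clear of each rail.
- left_corner (a point): Point on the board's far (+x) edge, where the brass strips are: (55, 80, 9) mm in the board's frame. When home it is at x = 55 mm of the dock.
- right_corner (a point): Point on the board's far (+x) edge: (55, -80, 9) mm in the board's frame. When home it is at x = 55 mm of the dock.
- lever_left (a joint): Left lever's angle, rad: 0 = arm along the dock's y, pointing to the middle; grows outward to 1.8; at 1.57 the arm points along the dock's -x. Starts at 1.45 to 1.7, stays where it is left. The board is home somewhere between -0.1 and 0.7, depending on the toe. Friction and springs resist at the post with about 4 to 8 N on the way; when the board is home the force rises steeply: 11 to 15 N seats it firmly.
- lever_right (a joint): The same for the right lever, mirrored: 0 = arm along the dock's y, pointing to the middle, grows outward to 1.8.
- left_post (a point): Top centre of the upright round steel post, 12 mm in diameter, at the end of the left lever's arm, 62 mm from the pivot. Its top is 56 mm above the table; the flat arm below has its top 22 mm above the table. At angle 0 the post is at x = -81, y = +18 mm of the dock.
- right_post (a point): The same post on the right lever; at angle 0 it is at x = -81, y = -18 mm of the dock.
- whetstone: Bystander: grey whetstone 50 x 140 x 25 mm lying beyond the work. Origin at the centre of its underside.
- cup: Bystander: white mug, 72 mm wide, 85 mm tall. Origin at the centre of its underside.
- bottle: Bystander: green glass bottle, 60 mm wide, 150 mm tall. Origin at the centre of its underside.
- weight: Bystander: dark steel cylinder, 36 mm wide, 50 mm tall, standing on the near side. Origin at the centre of its underside.
Mind the look-alikes: they are no part of the job. Several things have the shape of the board; the one meant has the colours described above.

How it is judged:
On the way, in this order (a step that is already met when the one before it is completed fails the run):
1. the board lies flat in the bay between the rails, short of home, released, both levers still out (x of board in the frame of home between -0.026 and -0.004 m and y of board in the frame of home between -0.006 and 0.006 m and z of board in the frame of home between -0.003 and 0.003 m and angle between board's own z axis and vertical below 0.05 rad and angle between the x axis of board and the x axis of dock, either way round below 0.06 rad and value of joint each of lever_left, lever_right above 1.2 rad and contact force between the fingers and board below 0.1 N), for 0.2 s.
2. one of the two levers is swung in (value of joint any of lever_left, lever_right below 0.85 rad), for 0.1 s.
At the end, for the whole second after the job is handed in: Both levers are swung in (below 0.85 rad) and the board lies flat (0.05 rad) and at rest in the dock, both corners of its far edge within 2 mm of home along the dock's x, the board within 6 mm of home along y, 3 mm in height, and square within 0.06 rad (x of left_corner in the frame of home between 0.053 and 0.057 m and x of right_corner in the frame of home between 0.053 and 0.057 m and y of board in the frame of home between -0.006 and 0.006 m and z of board in the frame of home between -0.003 and 0.003 m and angle between board's own z axis and vertical below 0.05 rad and angle between the x axis of board and the x axis of dock, either way round below 0.06 rad and value of joint each of lever_left, lever_right below 0.85 rad and linear speed of board below 0.01 m/s); the robot touches nothing.
It fails at once if the robot pushes the dock or one of its levers harder than 25 N (contact force between any of the fingers, the arm and dock above 25 N).
It fails at once if a bystander is moved by more than 20 mm (distance of any of whetstone, cup, bottle, weight from where it was at the start of the episode above 0.02 m).
It also fails if it takes over 72 s, if anything falls off the work surface, if the arm or the gripper's body presses on something with over 40 N, if the wrist force passes 120 N, or if a joint passes its speed limit or range.

## Robot

A 6-joint arm with a two-finger parallel gripper is mounted at the origin on the work surface. World frame = base frame: x ahead of the robot, y to its left, z up, the work surface at z = 0. Lengths are in m, angles in rad, forces in N, time in s.
With the tool pointing down it reaches from about 0.3 to 0.875 m from the base axis. Payload 6.4 kg.
Tool frame: the origin (TCP) lies midway between the tips of the shut fingers; the grasp point (between the pads) lies 19 mm behind it; x points along the fingers, z is the direction in which the jaws open and shut, and the axes are right-handed (so a half turn about x gives the same grasp; the last joint's range is limited). The gripper opens to 85 mm and grips with 20 to 120 N. Pads are 22 mm wide; open, the fingers measure 114 mm over their backs; the gripper's body (76 mm by 85 mm) begins 54 mm behind the grasp point. The pads swing forward as they close: fully open they stand 13 mm farther back than shut.
Start: joints at [-1.539, 0.181, 1.607, -0, 1.354, -0.206], TCP at [0.135, -0.559, 0.231] pointing down, gripper open.
Joint ranges: [-2.99, 2.99], [-0.89, 2.07], [0.3, 2.58], [-1.14, 4.28], [0, 2.63], [-3.12, 3.12]. Speed limits (rad/s): [2.57, 2.57, 3.01, 3.14, 3.14, 3.14].

## Interface

Orientations are given as a unit quaternion [w, x, y, z].
In Python, from rig import bot gives the robot as it stands.
- The arm moves only by the shell command python3 -m crank 'ROWS' [FORCE]. ROWS is JSON, a list of rows, each an object of numbers: "jaw": the finger opening in mm, from 0 to 85.4; "x", "y", "z": the shift along the tool's x, y, z in mm; "turn": the turn about the tool's x in rad. In form: [{"jaw": .., "x": .., "y": .., "z": .., "turn": ..}, ...]. A call has 1 to 10 rows; each row shifts and turns the commanded pose from where the row before left it, along the tool's axes as they then stand; what a row does not reach is not made up. A row lasts 1/10 s, in which the tool goes at most 50 mm and 8.59 degrees, less where a joint would pass 70% of its speed; a pose out of reach is approached as far as the arm can. A call is refused whole if a number of a shift passes 50 or a number of a turn 0.15, either way. A call with a gripper value outside its range is refused whole. The fingers move at their own pace and stop on an object; FORCE is the grip in N (left out, the last holds). Time passes only in rows, so rows that do not move let the fingers close. It gives the time, the measured TCP pose, the force and the opening at its end, in the units of the state.
- bot.sense(): the state, without advancing time (a new reading comes with each control period).
- bot.read_camera(name): name is "side" or "top" or "wrist"; returns (picture, depth): 420x560x3 uint8, red, green, blue; 420x560 float32, m along the optical axis (not along the pixel's ray), 0 where there is no reading.
- bot.camera_params(name): a dict with "fx", "fy", "cx", "cy" (pixels), "dist" ([k1, k2, p1, p2, k3] as OpenCV has them; the pictures are not rectified), "R" (3x3) and "t" (3): a world point X has camera coordinates R X + t. Camera axes: x right, y down, z forward; pixel columns grow to the right and rows downward; lengths in m; the calibration is good to about 2 mm. A picture is of the moment at which its call begins: read the wrist's pose just before it. camera_params takes no time and is no camera call; for the wrist camera it gives the pose at the moment of the call.
- bot.sign_off(): hands the job in, once; it reports no verdict.
The state is a dict: "time_s": time; "joint_positions": joint angles; "qvel": joint speeds; "tau": joint torques, N m; "position": TCP position; "eef_rot": TCP orientation; "ft_force": force on the tool from outside, world axes, zero at the start; "ft_torque": the same for the moment, N m; "gripper_width": opening from 0.0 (shut) to 1.0 (fully open).
Only numpy, scipy, OpenCV 4.12 (cv2) and the standard library are available. Lean on these libraries where they do the work, as an engineer would, in place of code of your own. Each camera call takes 0.05 s, during which the arm holds its last target. There are 200 camera calls.

## Working session

There is one attempt and no reset: what is moved stays moved. The work goes in short steps, Python scripts to look and compute and a shell command to move; the robot and the scene stay as the last step left them, time stands still between calls to the robot, and variables do not carry over. Pictures are saved under pics/ and viewed, about 8 in all and at most 12, crops included, and the job is handed in when it is done.

```bash
mkdir -p pics; ls; python3 - <<'E'
from rig import bot
import cv2,json,numpy as np
s=bot.sense();print(s)
for n in ("top","side"):
    p,d=bot.read_camera(n);np.savez(f"{n}.npz",p=p,d=d)
    c=bot.camera_params(n);print(n,c)
    cv2.imwrite(f"pics/{n}0.png",p[:,:,::-1])
E
```

```text
pics
{'time_s': 0.0, 'joint_positions': array([-1.53929525e+00,  1.81530483e-01,  1.60800434e+00, -2.54275718e-05,
        1.35381107e+00, -2.06271471e-01]), 'qvel': array([-0.00100718,  0.00080385,  0.00089282, -0.00058644, -0.00143256,
        0.00147717]), 'tau': array([ 1.11062029e-03, -4.44872189e+01, -3.51335227e+01, -2.11821307e-04,
        9.18759702e-03,  1.71110366e-05]), 'position': array([ 0.13544183, -0.5582496 ,  0.23039187]), 'eef_rot': array([ 0.55536976,  0.43763502,  0.55617998, -0.43669652]), 'ft_force': array([-0.4110988 , -0.14198798, -0.43964366]), 'ft_torque': array([ 0.03926401, -0.02452889, -0.01322771]), 'gripper_width': 1.002000668299594}
top {'fx': 468.483296660025, 'fy': 468.483296660025, 'cx': 277.7983978949548, 'cy': 218.45007396676166, 'dist': array([-0.10705738,  0.        ,  0.        ,  0.        ,  0.        ]), 'R': array([[-0.02387965, -0.99965563, -0.01088016],
       [-0.98449539,  0.02540653, -0.17356077],
       [ 0.17377743,  0.00656689, -0.98476306]]), 't': array([0.00652047, 0.59596287, 1.26933683])}
side {'fx': 468.2631679135383, 'fy': 468.2631679135383, 'cx': 272.69788470322413, 'cy': 215.19014927731155, 'dist': array([-0.05644042,  0.        ,  0.        ,  0.        ,  0.        ]), 'R': array([[-9.88894237e-01, -1.48619148e-01,  7.32660050e-04],
       [-8.12962500e-02,  5.36795670e-01, -8.39786478e-01],
       [ 1.24415062e-01, -8.30519571e-01, -5.42916324e-01]]), 't': array([0.60839649, 0.10850683, 1.09104082])}
```

View pics/top0.png

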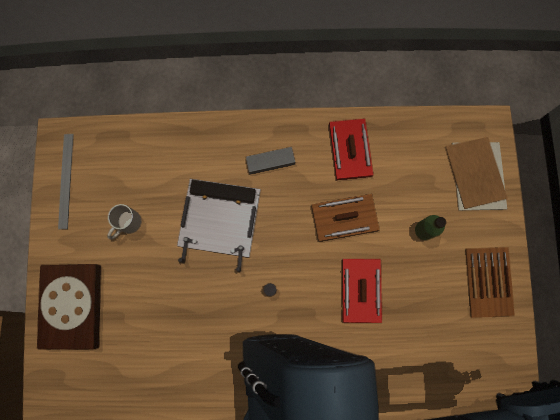

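View pics/side0.png

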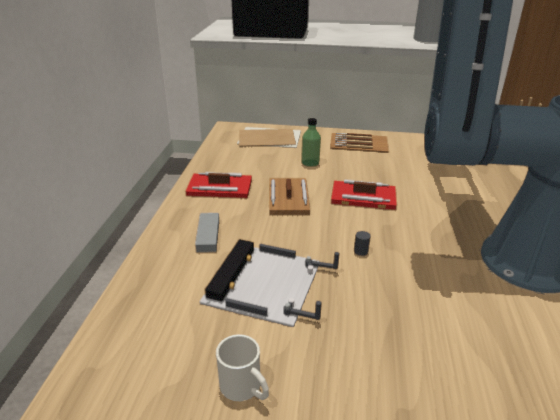

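The top view shows the wooden board at about (345,217), the dock at (220,220) with its housing at the far side, and the lever posts at about (183,258) and (240,268). Next is an enlarged crop.

```bash
cat > h.py <<'E'
import cv2,numpy as np
from rig import bot
def ray(n,px,c=None):
    c=c or bot.camera_params(n)
    K=np.array([[c['fx'],0,c['cx']],[0,c['fy'],c['cy']],[0,0,1]])
    u=cv2.undistortPoints(np.array(px,float).reshape(-1,1,2),K,c['dist']).reshape(-1,2)
    R=np.array(c['R']);t=np.array(c['t'])
    return -R.T@t, np.c_[u,np.ones(len(u))]@R
def at_z(n,px,z,c=None):
    o,d=ray(n,px,c); z=np.broadcast_to(z,len(d))
    return o+d*((z-o[2])/d[:,2])[:,None]
def proj(c,X):
    K=np.array([[c['fx'],0,c['cx']],[0,c['fy'],c['cy']],[0,0,1]])
    return cv2.projectPoints(np.array(X,float).reshape(-1,3),cv2.Rodrigues(np.array(c['R']))[0],np.array(c['t']),K,c['dist'])[0].reshape(-1,2)
E
python3 - <<'E'
import numpy as np,cv2
p=np.load('top.npz')['p'][:,:,::-1]
cv2.imwrite('pics/cropA.png',cv2.resize(p[175:275,172:272],None,fx=6,fy=6,interpolation=cv2.INTER_CUBIC))
cv2.imwrite('pics/cropB.png',cv2.resize(p[185:250,300:390],None,fx=8,fy=8,interpolation=cv2.INTER_CUBIC))
E
```

```text
(no output)
```

View pics/cropA.png

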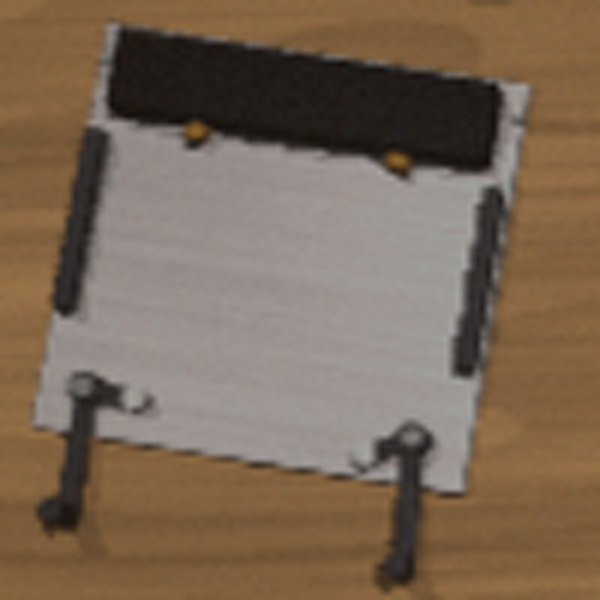

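View pics/cropB.png

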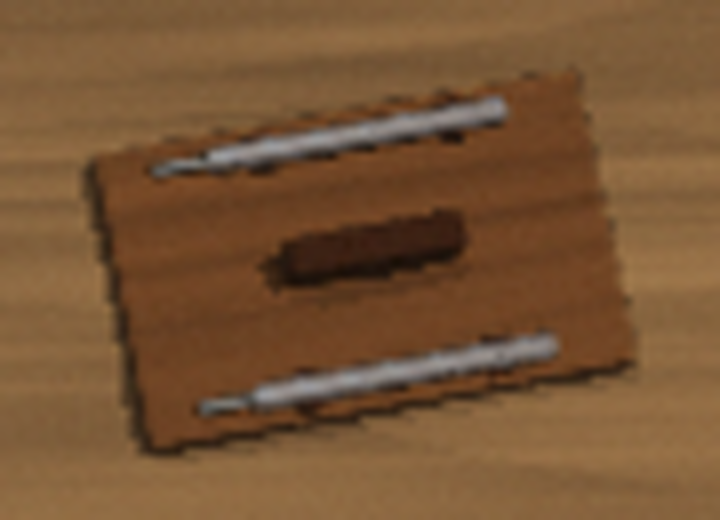

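```bash
python3 - <<'E'
from h import *
f=lambda q,o,s:(np.array(q)+.5)/s-.5+np.array(o)
D=at_z("top",f([(108,25),(532,85),(465,493),(35,425)],(172,175),6),.008)
B=at_z("top",f([(93,160),(577,72),(632,365),(150,450)],(300,185),8),.018)
R=at_z("top",f([(285,262),(463,228)],(300,185),8),.048)
for n,P in(("dock",D),("board",B)):
    P=P[:,:2];print(n,P.mean(0).round(4),[np.linalg.norm(P[i]-P[i-1]).round(4) for i in range(4)])
    # y axis: right->left, x axis: near->far
    y=(P[0]-P[1])+(P[3]-P[2]);x=P[0]+P[1]-P[2]-P[3]
    print(np.arctan2(-y[0],y[1]),np.arctan2(x[1],x[0]))
print(R, R.mean(0)); 
P=at_z("top",f([(58,510),(397,570),(85,388),(412,437)],(172,175),6),[.056,.056,.032,.032]);print(P)
E
```

```text
dock [0.6126 0.1642] [np.float64(0.2019), np.float64(0.2135), np.float64(0.2033), np.float64(0.2119)]
-0.17557031836138545 -0.17244308165986064
board [ 0.6008 -0.203 ] [np.float64(0.108), np.float64(0.1809), np.float64(0.1097), np.float64(0.1775)]
0.153024919983853 0.1391380708720168
[[ 0.59575078 -0.17079679  0.048     ]
 [ 0.60636718 -0.2346639   0.048     ]] [ 0.60105898 -0.20273035  0.048     ]
[[0.48568421 0.26384747 0.056     ]
 [0.45446837 0.10593021 0.056     ]
 [0.54588615 0.25655876 0.032     ]
 [0.51876301 0.10042463 0.032     ]]
```

```bash
python3 -m crank '[{"turn":-0.148,"jaw":40},{"turn":-0.148},{"turn":-0.148},{"turn":-0.148},{"turn":-0.148},{"turn":-0.148},{"turn":-0.148},{"turn":-0.148},{"turn":-0.148},{"turn":-0.148}]'
python3 -m crank '[{"z":25.7,"y":14.1},{"z":25.7,"y":14.1},{"z":25.7,"y":14.1},{"z":25.7,"y":14.1},{"z":25.7,"y":14.1},{"z":25.7,"y":14.1},{"z":25.7,"y":14.1},{"z":25.7,"y":14.1},{"z":25.7,"y":14.1},{"z":25.7,"y":14.1}]'
python3 -m crank '[{"z":25.7,"y":14.1},{"z":25.7,"y":14.1},{"z":25.7,"y":14.1},{"z":25.7,"y":14.1},{"z":25.7,"y":14.1},{"z":25.7,"y":14.1},{"z":25.7,"y":14.1},{"z":25.7,"y":14.1},{"z":25.7,"y":14.1},{"z":25.7,"y":14.1}]'
python3 -m crank '[{},{}]'
python3 - <<'E'
from h import *
from scipy.spatial.transform import Rotation as Ro
s=bot.sense();print(s['position'],Ro.from_quat(s['eef_rot'],scalar_first=True).as_matrix().round(3),s['ft_force'])
c=bot.camera_params("wrist");p,d=bot.read_camera("wrist");np.savez("w1.npz",p=p,d=d,**c)
cv2.imwrite("pics/w1.png",p[:,:,::-1])
E
```

```text
[ 0.13547585 -0.55828858  0.23045984] [[-0.     0.972  0.236]
 [ 0.002  0.236 -0.972]
 [-1.     0.    -0.002]] [-0.3106235   0.36770182  0.36320184]invalid input
invalid input
invalid input
invalid input
```

View pics/w1.png

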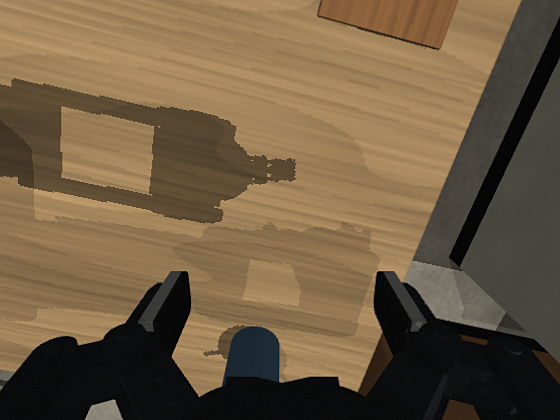

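The moves were refused, apparently because each row needs every key. I'll retry with full rows; the wrist picture shows only table and the board edge.

```bash
python3 -m crank '[{"jaw":40,"x":0,"y":0,"z":0,"turn":-0.148},{"jaw":40,"x":0,"y":0,"z":0,"turn":-0.148},{"jaw":40,"x":0,"y":0,"z":0,"turn":-0.148},{"jaw":40,"x":0,"y":0,"z":0,"turn":-0.148},{"jaw":40,"x":0,"y":0,"z":0,"turn":-0.148},{"jaw":40,"x":0,"y":0,"z":0,"turn":-0.148},{"jaw":40,"x":0,"y":0,"z":0,"turn":-0.148},{"jaw":40,"x":0,"y":0,"z":0,"turn":-0.148},{"jaw":40,"x":0,"y":0,"z":0,"turn":-0.148},{"jaw":40,"x":0,"y":0,"z":0,"turn":-0.148}]' 40
```

```text
time_s: 1.15
position: [0.1355, -0.5586, 0.2309]
eef_rot: [0.705, -0.054, 0.705, 0.054]
ft_force: [-0.0, 0.2, 0.6]
gripper_width: 0.469
```

```bash
python3 -m crank '[{"jaw":40,"x":0,"y":14,"z":25.7,"turn":0},{"jaw":40,"x":0,"y":14,"z":25.7,"turn":0},{"jaw":40,"x":0,"y":14,"z":25.7,"turn":0},{"jaw":40,"x":0,"y":14,"z":25.7,"turn":0},{"jaw":40,"x":0,"y":14,"z":25.7,"turn":0},{"jaw":40,"x":0,"y":14,"z":25.7,"turn":0},{"jaw":40,"x":0,"y":14,"z":25.7,"turn":0},{"jaw":40,"x":0,"y":14,"z":25.7,"turn":0},{"jaw":40,"x":0,"y":14,"z":25.7,"turn":0},{"jaw":40,"x":0,"y":14,"z":25.7,"turn":0}]'
python3 -m crank '[{"jaw":40,"x":0,"y":14,"z":25.7,"turn":0},{"jaw":40,"x":0,"y":14,"z":25.7,"turn":0},{"jaw":40,"x":0,"y":14,"z":25.7,"turn":0},{"jaw":40,"x":0,"y":14,"z":25.7,"turn":0},{"jaw":40,"x":0,"y":14,"z":25.7,"turn":0},{"jaw":40,"x":0,"y":14,"z":25.7,"turn":0},{"jaw":40,"x":0,"y":14,"z":25.7,"turn":0},{"jaw":40,"x":0,"y":14,"z":25.7,"turn":0},{"jaw":40,"x":0,"y":14,"z":20,"turn":0},{"jaw":40,"x":0,"y":0,"z":0,"turn":0}]'
cat > look.py <<'E'
import sys
from h import *
from scipy.spatial.transform import Rotation as Ro
s=bot.sense();R=Ro.from_quat(s['eef_rot'],scalar_first=True).as_matrix()
print(s['time_s'],s['position'].round(4),"toolz yaw",np.arctan2(R[1,2],R[0,2]).round(4),"x",R[:,0].round(3),s['ft_force'].round(2),s['gripper_width'].round(3))
if len(sys.argv)>1:
    n=sys.argv[1];c=bot.camera_params("wrist");p,d=bot.read_camera("wrist");np.savez(n+".npz",p=p,d=d,**c)
    cv2.imwrite(f"pics/{n}.png",p[:,:,::-1])
E
python3 look.py w2
```

```text
time_s: 2.15
position: [0.37, -0.3817, 0.231]
eef_rot: [0.705, -0.052, 0.705, 0.052]
ft_force: [-0.0, 0.6, 0.6]
gripper_width: 0.469
time_s: 3.15
position: [0.5754, -0.2226, 0.2307]
eef_rot: [0.705, -0.053, 0.705, 0.053]
ft_force: [-0.9, 1.0, 0.5]
gripper_width: 0.468Traceback (most recent call last):
  File "look.py", line 5, in <module>
    print(s['time_s'],s['position'].round(4),"toolz yaw",np.arctan2(R[1,2],R[0,2]).round(4),"x",R[:,0].round(3),s['ft_force'].round(2),s['gripper_width'].round(3))
                                                                                                                                       ^^^^^^^^^^^^^^^^^^^^^^^^
AttributeError: 'float' object has no attribute 'round'
```

```bash
sed -i "s/s\['gripper_width'\].round(3)/s['gripper_width']/" look.py; python3 look.py w2
```

```text
3.15 [ 0.5754 -0.2226  0.2307] toolz yaw 0.1503 x [-0.     0.001 -1.   ] [-0.94  1.    0.5 ] 0.46821957776558654
```

View pics/w2.png

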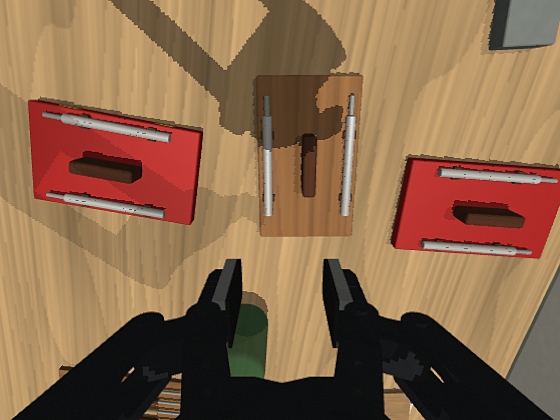

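```bash
python3 - <<'E'
from h import *
w=np.load("w2.npz");c={k:w[k] for k in('fx','fy','cx','cy','dist','R','t')}
c={k:(float(v) if v.ndim==0 else v) for k,v in c.items()}
P=at_z("",[(257,76),(363,74),(353,237),(261,236)],.018,c)[:,:2]
print(P,P.mean(0),[np.linalg.norm(P[i]-P[i-1]).round(4) for i in range(4)])
x=P[1]+P[2]-P[0]-P[3];y=P[0]+P[1]-P[2]-P[3]
print(np.arctan2(x[1],x[0]),np.arctan2(-y[0],y[1]))
# rib from depth
d=w['d'];v,u=np.mgrid[110:220,285:335];u=u.ravel();v=v.ravel();z=d[v,u]
o,r=ray("",np.c_[u,v],c);X=o+r*z[:,None]
m=(X[:,2]>.043)&(X[:,2]<.054);print(m.sum(),X[m].mean(0),np.median(X[m,2]))
q=X[m,:2];ctr,sz,a=cv2.minAreaRect(q.astype(np.float32)*1000);print(ctr,sz,a)
E
```

```text
[[ 0.53523344 -0.12305054]
 [ 0.64144704 -0.10523047]
 [ 0.67107742 -0.28331902]
 [ 0.56198011 -0.29845936]] [ 0.60243451 -0.20251485] [np.float64(0.1774), np.float64(0.1077), np.float64(0.1805), np.float64(0.1101)]
0.1519036052912731 0.15815176169859602
824 [ 0.60036343 -0.20123276  0.04672735] 0.046866179187732365
(600.7255249023438, -202.2218017578125) (14.08981704711914, 62.40244674682617) 8.846479415893555
```

```bash
python3 -m crank '[{"jaw":40,"x":20,"y":8,"z":14,"turn":0},{"jaw":40,"x":40,"y":8,"z":14.3,"turn":0},{"jaw":40,"x":40,"y":0,"z":0,"turn":0},{"jaw":40,"x":40,"y":0,"z":0,"turn":0},{"jaw":40,"x":20,"y":0,"z":0,"turn":0},{"jaw":40,"x":0,"y":0,"z":0,"turn":0},{"jaw":40,"x":0,"y":0,"z":0,"turn":0}]'; python3 look.py
```

```text
time_s: 3.9
position: [0.5992, -0.2058, 0.0716]
eef_rot: [0.705, -0.052, 0.705, 0.052]
ft_force: [-0.9, 1.0, 0.3]
gripper_width: 0.467
3.9 [ 0.5992 -0.2058  0.0716] toolz yaw 0.1461 x [-0. -0. -1.] [-0.93  1.04  0.31] 0.4674075859871737
```

```bash
python3 -m crank '[{"jaw":40,"x":15,"y":3,"z":2,"turn":-0.007},{"jaw":40,"x":20,"y":0,"z":0,"turn":0},{"jaw":40,"x":14,"y":0,"z":0,"turn":0},{"jaw":40,"x":0,"y":0,"z":0,"turn":0},{"jaw":8,"x":0,"y":0,"z":0,"turn":0},{"jaw":8,"x":0,"y":0,"z":0,"turn":0},{"jaw":8,"x":0,"y":0,"z":0,"turn":0},{"jaw":8,"x":0,"y":0,"z":0,"turn":0},{"jaw":8,"x":0,"y":0,"z":0,"turn":0},{"jaw":8,"x":0,"y":0,"z":0,"turn":0}]' 60; python3 look.py
```

```text
time_s: 4.9
position: [0.6019, -0.2022, 0.0235]
eef_rot: [0.706, -0.055, 0.704, 0.054]
ft_force: [-0.5, 0.8, 5.1]
gripper_width: 0.15
4.9 [ 0.6019 -0.2022  0.0235] toolz yaw 0.154 x [ 0.002 -0.001 -1.   ] [-0.53  0.82  5.06] 0.1496567604907813
```

```bash
python3 -m crank '[{"jaw":8,"x":-10,"y":0,"z":0,"turn":0},{"jaw":8,"x":-30,"y":0,"z":0,"turn":0},{"jaw":8,"x":-40,"y":0,"z":0,"turn":0.082},{"jaw":8,"x":-40,"y":0,"z":0,"turn":0.082},{"jaw":8,"x":-40,"y":0,"z":0,"turn":0.082},{"jaw":8,"x":-40,"y":0,"z":0,"turn":0.082},{"jaw":8,"x":-30,"y":15,"z":-5,"turn":0},{"jaw":8,"x":0,"y":30,"z":-10,"turn":0},{"jaw":8,"x":0,"y":30,"z":-10,"turn":0},{"jaw":8,"x":0,"y":30,"z":-10,"turn":0}]'
python3 -m crank '[{"jaw":8,"x":0,"y":30,"z":-10,"turn":0},{"jaw":8,"x":0,"y":30,"z":-10,"turn":0},{"jaw":8,"x":0,"y":20,"z":0,"turn":0},{"jaw":8,"x":0,"y":10,"z":0,"turn":0},{"jaw":8,"x":0,"y":0,"z":0,"turn":0},{"jaw":8,"x":0,"y":0,"z":0,"turn":0},{"jaw":8,"x":0,"y":0,"z":0,"turn":0}]'; python3 look.py w3
```

```text
time_s: 5.9
position: [0.5838, -0.0911, 0.2521]
eef_rot: [0.704, 0.062, 0.705, -0.062]
ft_force: [0.2, -0.3, -1.8]
gripper_width: 0.15
time_s: 6.6
position: [0.5806, -0.0014, 0.2521]
eef_rot: [0.704, 0.062, 0.705, -0.062]
ft_force: [0.2, -0.6, -3.6]
gripper_width: 0.151
6.6 [ 0.5806 -0.0014  0.2521] toolz yaw -0.1752 x [-0. -0. -1.] [ 0.2  -0.59 -3.62] 0.15119591078197295
```

View pics/w3.png

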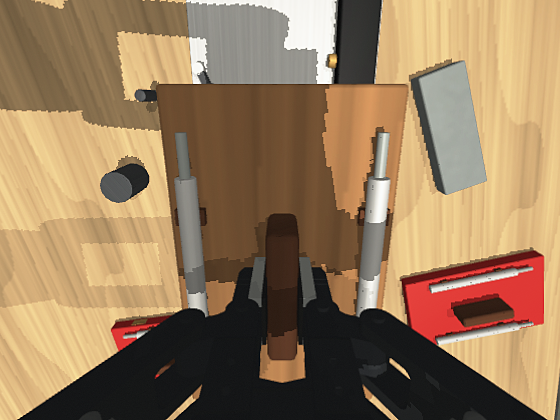

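```bash
python3 - <<'E'
from h import *
f=lambda q,o,s:(np.array(q)+.5)/s-.5+np.array(o)
D=np.array([.6126,.1642]);a=-.174;Rm=np.array([[np.cos(a),-np.sin(a)],[np.sin(a),np.cos(a)]])
loc=lambda P:((P[:,:2]-D)@Rm*1000).round(1)
print("rails",loc(at_z("top",f([(106,130),(76,312),(483,190),(455,375)],(172,175),6),.026)))
print("housing",loc(at_z("top",f([(110,112),(490,168),(122,28),(500,85)],(172,175),6),.034)))
print("piv,post",loc(at_z("top",f([(85,388),(412,437),(58,510),(397,570)],(172,175),6),[.032,.032,.056,.056])))
w=np.load("w3.npz");c={k:w[k] for k in('fx','fy','cx','cy','dist','R','t')}
c={k:(float(v) if v.ndim==0 else v) for k,v in c.items()}
P=at_z("",[(157,84),(408,84),(161,120),(405,120)],.2466,c)[:,:2];T=np.array([.5806,-.0014]);a=-.1752
Rm=np.array([[np.cos(a),-np.sin(a)],[np.sin(a),np.cos(a)]]);print("board in tool (z,y)",((P-T)@Rm*1000).round(1))
E
```

```text
rails [[ 44.9  93.8]
 [-45.5  91.8]
 [ 42.4 -92.8]
 [-48.4 -93.9]]
housing [[ 52.4  91.6]
 [ 52.  -95.2]
 [ 94.5  93.5]
 [ 93.2 -93.5]]
piv,post [[ -81.7   79.4]
 [ -81.4  -79.1]
 [-142.3   76.2]
 [-145.7  -84.8]]
board in tool (z,y) [[-52.8  89.5]
 [ 54.   89.4]
 [-52.9  74.7]
 [ 54.5  74.6]]
```

```bash
python3 -m crank '[{"jaw":8,"x":0,"y":15,"z":0,"turn":0},{"jaw":8,"x":0,"y":25,"z":-2,"turn":0},{"jaw":8,"x":0,"y":25,"z":-2,"turn":0},{"jaw":8,"x":0,"y":25,"z":-2,"turn":0},{"jaw":8,"x":0,"y":25,"z":-2,"turn":0},{"jaw":8,"x":10,"y":25,"z":-2,"turn":0},{"jaw":8,"x":30,"y":20,"z":0,"turn":0},{"jaw":8,"x":30,"y":9,"z":0,"turn":0},{"jaw":8,"x":30,"y":0,"z":0,"turn":0},{"jaw":8,"x":30,"y":0,"z":0,"turn":0}]'
python3 -m crank '[{"jaw":8,"x":30,"y":0,"z":0,"turn":0},{"jaw":8,"x":15,"y":0,"z":0,"turn":0},{"jaw":8,"x":0,"y":0,"z":0,"turn":0},{"jaw":8,"x":0,"y":0,"z":0,"turn":0},{"jaw":8,"x":0,"y":0,"z":0,"turn":0}]'; python3 look.py w4
```

```text
time_s: 7.65
position: [0.6, 0.1689, 0.1211]
eef_rot: [0.704, 0.061, 0.704, -0.061]
ft_force: [0.1, -0.6, -3.4]
gripper_width: 0.151
time_s: 8.15
position: [0.6017, 0.1681, 0.0794]
eef_rot: [0.706, 0.062, 0.703, -0.061]
ft_force: [-0.2, 0.3, -2.6]
gripper_width: 0.153
8.15 [0.6017 0.1681 0.0794] toolz yaw -0.1742 x [ 0.004  0.    -1.   ] [-0.22  0.33 -2.56] 0.15329244168327863
```

View pics/w4.png

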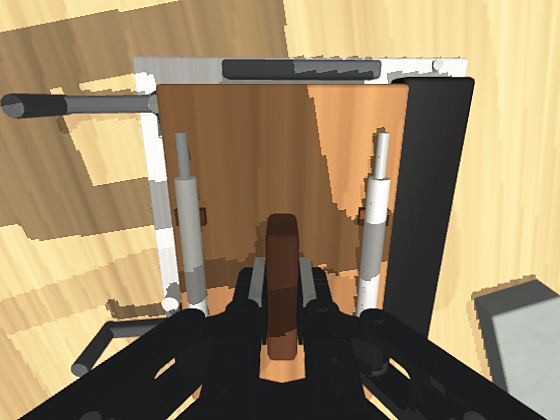

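```bash
python3 - <<'E'
from h import *
D=np.array([.6126,.1642]);a=-.174;Rm=np.array([[np.cos(a),-np.sin(a)],[np.sin(a),np.cos(a)]])
loc=lambda P:((P[:,:2]-D)@Rm*1000).round(1)
w=np.load("w4.npz");c={k:w[k] for k in('fx','fy','cx','cy','dist','R','t')}
c={k:(float(v) if v.ndim==0 else v) for k,v in c.items()}
print("plate y=107",loc(at_z("",[(134,58),(467,58)],.008,c)))
print("rail y~104 outer, x -45,45",loc(at_z("",[(222,60),(380,60)],.026,c)))
print("housing y95,x55,95",loc(at_z("",[(395,80),(473,78)],.034,c)))
print("pivot,post",loc(at_z("",[(156,101),(12,104),(170,303),(80,370)],[.032,.056,.032,.056],c)))
print("board y90 x+-55",loc(at_z("",[(157,84),(408,84)],.0794-.0055,c)))
print("TCP",loc(bot.sense()['position'][None]))
E
```

```text
plate y=107 [[-99.6 108.3]
 [100.6 108.1]]
rail y~104 outer, x -45,45 [[-43.9 105.5]
 [ 43.4 105.5]]
housing y95,x55,95 [[50.2 94.8]
 [92.  95.6]]
pivot,post [[ -80.8   84.1]
 [-141.5   82.9]
 [ -87.9  -47.7]
 [-141.8  -81.2]]
board y90 x+-55 [[-64.1  91.4]
 [ 42.8  91.4]]
TCP [[-11.4   2. ]]
```

```bash
python3 -m crank '[{"jaw":8,"x":10,"y":-0.8,"z":-1.2,"turn":0},{"jaw":8,"x":10,"y":0,"z":0,"turn":0},{"jaw":8,"x":10,"y":0,"z":0,"turn":0},{"jaw":8,"x":8,"y":0,"z":0,"turn":0},{"jaw":8,"x":0,"y":0,"z":0,"turn":0},{"jaw":8,"x":0,"y":0,"z":0,"turn":0}]';python3 look.py
```

```text
time_s: 8.8
position: [0.5985, 0.1674, 0.0388]
eef_rot: [0.704, 0.061, 0.705, -0.061]
ft_force: [-0.1, -0.4, -2.0]
gripper_width: 0.151
8.8 [0.5985 0.1674 0.0388] toolz yaw -0.174 x [-0.001 -0.    -1.   ] [-0.05 -0.37 -2.  ] 0.15093231476551427
```

```bash
python3 -m crank '[{"jaw":8,"x":2,"y":0,"z":1.5,"turn":0},{"jaw":8,"x":2,"y":0,"z":0,"turn":0},{"jaw":8,"x":1.5,"y":0,"z":0,"turn":0},{"jaw":8,"x":1,"y":0,"z":0,"turn":0},{"jaw":8,"x":0,"y":0,"z":0,"turn":0},{"jaw":8,"x":0,"y":0,"z":0,"turn":0}]';python3 look.py
```

```text
time_s: 9.4
position: [0.6002, 0.1672, 0.0328]
eef_rot: [0.704, 0.061, 0.704, -0.061]
ft_force: [0.6, 0.5, -3.0]
gripper_width: 0.152
9.4 [0.6002 0.1672 0.0328] toolz yaw -0.174 x [ 0.  0. -1.] [ 0.62  0.5  -2.98] 0.15174728762035208
```

```bash
python3 -m crank '[{"jaw":8,"x":1,"y":0,"z":0,"turn":0},{"jaw":8,"x":0,"y":0,"z":0,"turn":0},{"jaw":8,"x":0,"y":0,"z":0,"turn":0}]';python3 -m crank '[{"jaw":8,"x":0.8,"y":0,"z":0,"turn":0},{"jaw":8,"x":0,"y":0,"z":0,"turn":0},{"jaw":8,"x":0,"y":0,"z":0,"turn":0}]'
```

```text
time_s: 9.7
position: [0.6002, 0.1671, 0.0318]
eef_rot: [0.704, 0.061, 0.704, -0.061]
ft_force: [-0.0, 0.4, -2.9]
gripper_width: 0.151
time_s: 10.0
position: [0.6004, 0.1671, 0.0315]
eef_rot: [0.705, 0.061, 0.704, -0.061]
ft_force: [-3.5, 0.2, 2.7]
gripper_width: 0.149
```

```bash
python3 -m crank '[{"jaw":18,"x":0,"y":0,"z":0,"turn":0},{"jaw":25,"x":0,"y":0,"z":0,"turn":0},{"jaw":38,"x":0,"y":0,"z":0,"turn":0},{"jaw":38,"x":0,"y":0,"z":0,"turn":0},{"jaw":38,"x":-10,"y":0,"z":0,"turn":0},{"jaw":38,"x":-30,"y":0,"z":0,"turn":0},{"jaw":38,"x":-40,"y":0,"z":0,"turn":0},{"jaw":38,"x":-40,"y":-10,"z":0,"turn":0},{"jaw":38,"x":-10,"y":-10,"z":0,"turn":0},{"jaw":38,"x":0,"y":0,"z":0,"turn":0}]';python3 -m crank '[{"jaw":38,"x":0,"y":0,"z":0,"turn":0},{"jaw":38,"x":0,"y":0,"z":0,"turn":0}]';python3 look.py w5
```

```text
time_s: 11.0
position: [0.5985, 0.1466, 0.1642]
eef_rot: [0.706, 0.062, 0.702, -0.062]
ft_force: [0.1, -0.3, -0.5]
gripper_width: 0.446
time_s: 11.2
position: [0.5954, 0.1476, 0.1589]
eef_rot: [0.703, 0.061, 0.706, -0.062]
ft_force: [0.5, 0.7, 0.9]
gripper_width: 0.445
11.2 [0.5954 0.1476 0.1589] toolz yaw -0.1741 x [-0.004  0.    -1.   ] [0.46 0.72 0.95] 0.4451124335499979
```

View pics/w5.png

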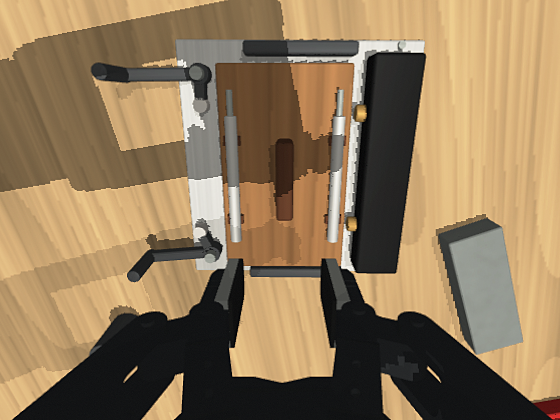

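Board lies flat in the bay between rails, clear of the contacts at (361,113)/(352,223). I'll measure the posts, board and the weight to plan the lever pushes.

```bash
cat >> h.py <<'E'
D=np.array([.6126,.1642]);A=-.174;Rm=np.array([[np.cos(A),-np.sin(A)],[np.sin(A),np.cos(A)]])
loc=lambda P:((np.atleast_2d(P)[:,:2]-D)@Rm*1000).round(1)
def cam(f):
    w=np.load(f);return {k:(float(w[k]) if w[k].ndim==0 else w[k]) for k in('fx','fy','cx','cy','dist','R','t')}
E
python3 - <<'E'
from h import *
c=cam("w5.npz")
print("plate -102/102,107",loc(at_z("",[(177,40),(424,40)],.008,c)))
print("rails in y94,-94",loc(at_z("",[(300,56),(300,267)],.026,c)))
print("board",loc(at_z("",[(216,64),(354,63),(345,266),(228,266)],.026,c)))
print("pivL,postL,pivR,postR",loc(at_z("",[(199,72),(98,71),(212,252),(134,277)],[.032,.056,.032,.056],c)))
print("weight",loc(at_z("top",[(269,289)],.05)), at_z("top",[(269,289)],.05))
print("TCP",loc(bot.sense()['position']))
E
```

```text
plate -102/102,107 [[-99.4 108.5]
 [100.8 108.1]]
rails in y94,-94 [[ -0.1  94.7]
 [  3.1 -89.5]]
board [[-65.5  89.1]
 [ 41.9  89.7]
 [ 46.1 -88.3]
 [-66.  -88.5]]
pivL,postL,pivR,postR [[ -77.8   82.9]
 [-142.5   81.9]
 [ -78.8  -70.6]
 [-142.1  -82.5]]
weight [[-185.2 -178.2]] [[0.39931259 0.02072827 0.05      ]]
TCP [[-14.  -19.2]]
```

```bash
python3 -m crank '[{"jaw":0,"x":0,"y":14,"z":-13,"turn":0},{"jaw":0,"x":0,"y":16,"z":-15,"turn":0},{"jaw":0,"x":0,"y":16,"z":-15,"turn":0},{"jaw":0,"x":0,"y":16,"z":-15,"turn":0},{"jaw":0,"x":0,"y":16,"z":-15,"turn":0},{"jaw":0,"x":0,"y":16,"z":-15,"turn":0},{"jaw":0,"x":0,"y":16,"z":-15,"turn":0},{"jaw":0,"x":0,"y":16,"z":-15,"turn":0},{"jaw":0,"x":0,"y":11,"z":-10,"turn":0},{"jaw":0,"x":0,"y":0,"z":0,"turn":0}]' 40;python3 -m crank '[{"jaw":0,"x":20,"y":0,"z":0,"turn":0},{"jaw":0,"x":30,"y":0,"z":0,"turn":0},{"jaw":0,"x":30,"y":0,"z":0,"turn":0},{"jaw":0,"x":20,"y":0,"z":0,"turn":0},{"jaw":0,"x":0,"y":0,"z":0,"turn":0},{"jaw":0,"x":0,"y":0,"z":0,"turn":0},{"jaw":0,"x":0,"y":0,"z":0,"turn":0}]'; cat >look.py.add <<'E'
E
python3 -c "
from h import *;print(loc(bot.sense()['position']))";python3 look.py
```

```text
time_s: 12.25
position: [0.4926, 0.3064, 0.1603]
eef_rot: [0.704, 0.06, 0.705, -0.06]
ft_force: [0.7, -0.7, 0.4]
gripper_width: -0.001
time_s: 12.95
position: [0.4957, 0.3047, 0.0625]
eef_rot: [0.705, 0.062, 0.704, -0.061]
ft_force: [-0.6, -0.5, -0.6]
gripper_width: -0.001
[[-139.4  118.2]]
12.95 [0.4957 0.3047 0.0625] toolz yaw -0.1742 x [ 0.002  0.001 -1.   ] [-0.56 -0.53 -0.56] -0.0005962140217932854
```

```bash
python3 -m crank '[{"jaw":0,"x":16,"y":0,"z":-3,"turn":0},{"jaw":0,"x":16,"y":0,"z":0,"turn":0},{"jaw":0,"x":0,"y":0,"z":0,"turn":0},{"jaw":0,"x":0,"y":-6,"z":0,"turn":0},{"jaw":0,"x":0,"y":-6,"z":0,"turn":0},{"jaw":0,"x":0,"y":-2,"z":0,"turn":0},{"jaw":0,"x":0,"y":-2,"z":0,"turn":0},{"jaw":0,"x":0,"y":-2,"z":0,"turn":0},{"jaw":0,"x":0,"y":0,"z":0,"turn":0}]'; python3 -c "
from h import *;print(loc(bot.sense()['position']))"; python3 -m crank '[{"jaw":0,"x":0,"y":-2,"z":0,"turn":0},{"jaw":0,"x":0,"y":-2,"z":0,"turn":0},{"jaw":0,"x":0,"y":0,"z":0,"turn":0}]'; python3 -c "
from h import *;print(loc(bot.sense()['position']))"
```

```text
time_s: 13.85
position: [0.4884, 0.2871, 0.0292]
eef_rot: [0.705, 0.062, 0.704, -0.062]
ft_force: [-0.3, 0.5, 0.2]
gripper_width: 0.002
[[-143.6   99.6]]
time_s: 14.15
position: [0.4878, 0.2838, 0.0291]
eef_rot: [0.705, 0.062, 0.704, -0.061]
ft_force: [0.2, 3.8, 0.2]
gripper_width: 0.0
[[-143.7   96.2]]
```

```bash
python3 -m crank '[{"jaw":0,"x":0,"y":-3.1,"z":-0.8,"turn":-0.05},{"jaw":0,"x":0,"y":-3.1,"z":-0.8,"turn":-0.05},{"jaw":0,"x":0,"y":-3.1,"z":-0.8,"turn":-0.05},{"jaw":0,"x":0,"y":-3.1,"z":-0.8,"turn":-0.05},{"jaw":0,"x":0,"y":-3.1,"z":-0.8,"turn":-0.05}]'; cat > st.py <<'E'
import sys
from h import *
from scipy.spatial.transform import Rotation as Ro
s=bot.sense();R=Ro.from_quat(s['eef_rot'],scalar_first=True).as_matrix()
p=loc(s['position'])[0];f=R.T@s['ft_force'];yaw=np.arctan2(R[1,2],R[0,2])-A
sg=1 if sys.argv[1]=='L' else -1
# post centre = tool centre -sg*17 along tool y
yd=np.array([-np.sin(yaw),np.cos(yaw)]);q=p-sg*17*yd-np.array([-81,sg*80+.5])
th=np.arctan2(-q[0],-sg*q[1])
print("t",s['time_s'],"p",p,"z",s['position'][2].round(4),"yaw",yaw.round(3),"F tool",f.round(1),"th",th.round(3),"r",np.hypot(*q).round(1),"slide z should be ~62:",)
E
python3 st.py L
```

```text
time_s: 14.65
position: [0.4833, 0.2687, 0.0292]
eef_rot: [0.707, -0.027, 0.706, 0.028]
ft_force: [2.1, 4.2, -2.4]
gripper_width: -0.003
t 14.65 p [-145.5   80.6] z 0.0292 yaw 0.252 F tool [2.4 4.  2.4] th 1.306 r 62.4 slide z should be ~62:
```

```bash
python3 -m crank '[{"jaw":0,"x":0,"y":-3.1,"z":-0.8,"turn":-0.05},{"jaw":0,"x":0,"y":-3.1,"z":-0.8,"turn":-0.05},{"jaw":0,"x":0,"y":-3.1,"z":-0.8,"turn":-0.05},{"jaw":0,"x":0,"y":-3.1,"z":-0.8,"turn":-0.05},{"jaw":0,"x":0,"y":-3.1,"z":-0.8,"turn":-0.05}]'; python3 st.py L;python3 -m crank '[{"jaw":0,"x":0,"y":-3.1,"z":-0.8,"turn":-0.05},{"jaw":0,"x":0,"y":-3.1,"z":-0.8,"turn":-0.05},{"jaw":0,"x":0,"y":-3.1,"z":-0.8,"turn":-0.05}]'; python3 st.py L
```

```text
time_s: 15.15
position: [0.4821, 0.253, 0.0294]
eef_rot: [0.698, -0.115, 0.697, 0.116]
ft_force: [2.3, 4.8, 0.4]
gripper_width: 0.003
t 15.15 p [-143.9   64.9] z 0.0294 yaw 0.502 F tool [-0.4  3.8  3.7] th 1.062 r 62.6 slide z should be ~62:
time_s: 15.45
position: [0.4832, 0.2437, 0.0294]
eef_rot: [0.688, -0.167, 0.686, 0.168]
ft_force: [1.4, 5.8, 0.6]
gripper_width: 0.002
t 15.45 p [-141.2   55.9] z 0.0294 yaw 0.652 F tool [-0.6  4.5  4. ] th 0.918 r 62.8 slide z should be ~62:
```

```bash
for i in 1; do python3 -m crank '[{"jaw":0,"x":0,"y":-3.1,"z":-0.8,"turn":-0.05},{"jaw":0,"x":0,"y":-2,"z":-0.5,"turn":-0.03}]' >/dev/null; python3 st.py L; python3 -m crank '[{"jaw":0,"x":0,"y":-2,"z":-0.5,"turn":-0.03},{"jaw":0,"x":0,"y":-2,"z":-0.5,"turn":-0.03}]' >/dev/null; python3 st.py L; done
```

```text
t 15.65 p [-139.1   51.2] z 0.0295 yaw 0.732 F tool [0.2 5.6 4.7] th 0.839 r 62.8 slide z should be ~62:
t 15.85 p [-137.3   47.7] z 0.0295 yaw 0.791 F tool [-1.9  5.2  4.1] th 0.779 r 62.9 slide z should be ~62:
```

```bash
python3 -m crank '[{"jaw":0,"x":0,"y":-2,"z":-0.5,"turn":-0.03},{"jaw":0,"x":0,"y":-2,"z":-0.5,"turn":-0.03}]' >/dev/null; python3 st.py L; python3 -m crank '[{"jaw":0,"x":0,"y":-2,"z":-0.5,"turn":-0.03},{"jaw":0,"x":0,"y":-2,"z":-0.5,"turn":-0.03}]' >/dev/null; python3 st.py L
```

```text
t 16.05 p [-135.4   44.5] z 0.0295 yaw 0.851 F tool [-0.3  7.3  5.2] th 0.723 r 62.9 slide z should be ~62:
t 16.25 p [-133.1   41.3] z 0.0294 yaw 0.911 F tool [-1.5  8.4  5. ] th 0.662 r 62.9 slide z should be ~62:
```

```bash
python3 -m crank '[{"jaw":0,"x":0,"y":-1.3,"z":-0.3,"turn":-0.02},{"jaw":0,"x":0,"y":-1.3,"z":-0.3,"turn":-0.02}]' >/dev/null; python3 st.py L; python3 -m crank '[{"jaw":0,"x":0,"y":-1.3,"z":-0.3,"turn":-0.02},{"jaw":0,"x":0,"y":-1.3,"z":-0.3,"turn":-0.02}]' >/dev/null; python3 st.py L
```

```text
t 16.45 p [-131.8   39.3] z 0.0294 yaw 0.951 F tool [-2.1  9.7  5.9] th 0.626 r 63.0 slide z should be ~62:
t 16.65 p [-130.5   37.7] z 0.0294 yaw 0.991 F tool [-3.5 11.   6.3] th 0.595 r 62.9 slide z should be ~62:
```

```bash
python3 -m crank '[{"jaw":0,"x":0,"y":3,"z":0,"turn":0},{"jaw":0,"x":0,"y":8,"z":0,"turn":0},{"jaw":0,"x":0,"y":5,"z":0,"turn":0},{"jaw":0,"x":-20,"y":0,"z":0,"turn":0},{"jaw":0,"x":-35,"y":0,"z":0,"turn":0},{"jaw":0,"x":-25,"y":0,"z":0,"turn":0.14},{"jaw":0,"x":0,"y":0,"z":0,"turn":0.14},{"jaw":0,"x":0,"y":0,"z":0,"turn":0.14},{"jaw":0,"x":0,"y":0,"z":0,"turn":0.14},{"jaw":0,"x":0,"y":0,"z":0,"turn":0.14}]' >/dev/null; python3 -m crank '[{"jaw":0,"x":0,"y":0,"z":0,"turn":0.14},{"jaw":0,"x":0,"y":0,"z":0,"turn":0.14},{"jaw":0,"x":0,"y":-15,"z":0,"turn":0.01},{"jaw":0,"x":0,"y":-30,"z":0,"turn":0},{"jaw":0,"x":0,"y":-30,"z":0,"turn":0},{"jaw":0,"x":0,"y":-30,"z":0,"turn":0},{"jaw":0,"x":0,"y":-30,"z":0,"turn":0},{"jaw":0,"x":0,"y":-20,"z":0,"turn":0},{"jaw":0,"x":0,"y":-8,"z":0,"turn":0},{"jaw":0,"x":0,"y":0,"z":0,"turn":0}]' >/dev/null; python3 -m crank '[{"jaw":0,"x":0,"y":0,"z":0,"turn":0},{"jaw":0,"x":0,"y":0,"z":0,"turn":0}]'; python3 st.py R
```

```text
time_s: 18.85
position: [0.4515, 0.0728, 0.109]
eef_rot: [0.704, 0.061, 0.705, -0.061]
ft_force: [-0.5, -0.3, -0.9]
gripper_width: -0.0
t 18.85 p [-142.9 -118. ] z 0.109 yaw 0.001 F tool [ 0.9 -0.3 -0.4] th 1.905 r 65.6 slide z should be ~62:
```

```bash
python3 -m crank '[{"jaw":0,"x":25,"y":0,"z":0,"turn":0},{"jaw":0,"x":30,"y":0,"z":0,"turn":0},{"jaw":0,"x":24,"y":0,"z":0,"turn":0},{"jaw":0,"x":0,"y":0,"z":0,"turn":0},{"jaw":0,"x":0,"y":6,"z":0,"turn":0},{"jaw":0,"x":0,"y":4,"z":0,"turn":0},{"jaw":0,"x":0,"y":2,"z":0,"turn":0},{"jaw":0,"x":0,"y":2,"z":0,"turn":0},{"jaw":0,"x":0,"y":0,"z":0,"turn":0}]'>/dev/null; python3 st.py R; python3 -m crank '[{"jaw":0,"x":0,"y":2,"z":0,"turn":0},{"jaw":0,"x":0,"y":2,"z":0,"turn":0},{"jaw":0,"x":0,"y":0,"z":0,"turn":0}]'>/dev/null; python3 st.py R
```

```text
t 19.75 p [-142.3 -104.2] z 0.0307 yaw 0.001 F tool [ 0.4  0.5 -0.2] th 1.696 r 61.8 slide z should be ~62:
t 20.05 p [-142.8 -100.5] z 0.03 yaw 0.0 F tool [ 0.3 -0.1  0.9] th 1.635 r 61.9 slide z should be ~62:
```

```bash
python3 -m crank '[{"jaw":0,"x":0,"y":2,"z":0,"turn":0},{"jaw":0,"x":0,"y":1.5,"z":0,"turn":0},{"jaw":0,"x":0,"y":0,"z":0,"turn":0}]'>/dev/null; python3 st.py R; python3 -m crank '[{"jaw":0,"x":0,"y":3.1,"z":-0.8,"turn":0.05},{"jaw":0,"x":0,"y":3.1,"z":-0.8,"turn":0.05},{"jaw":0,"x":0,"y":3.1,"z":-0.8,"turn":0.05},{"jaw":0,"x":0,"y":3.1,"z":-0.8,"turn":0.05},{"jaw":0,"x":0,"y":3.1,"z":-0.8,"turn":0.05}]'>/dev/null; python3 st.py R
```

```text
t 20.35 p [-143.1  -97.3] z 0.0299 yaw 0.0 F tool [-2.6 -4.7 -2.4] th 1.584 r 62.1 slide z should be ~62:
t 20.85 p [-145.9  -81.5] z 0.0298 yaw -0.252 F tool [-2.9 -4.4 -1. ] th 1.337 r 62.4 slide z should be ~62:
```

```bash
python3 -m crank '[{"jaw":0,"x":0,"y":3.1,"z":-0.8,"turn":0.05},{"jaw":0,"x":0,"y":3.1,"z":-0.8,"turn":0.05},{"jaw":0,"x":0,"y":3.1,"z":-0.8,"turn":0.05},{"jaw":0,"x":0,"y":3.1,"z":-0.8,"turn":0.05}]'>/dev/null; python3 st.py R;  python3 -m crank '[{"jaw":0,"x":0,"y":3.1,"z":-0.8,"turn":0.05},{"jaw":0,"x":0,"y":3.1,"z":-0.8,"turn":0.05},{"jaw":0,"x":0,"y":3.1,"z":-0.8,"turn":0.05}]'>/dev/null; python3 st.py R
```

```text
t 21.25 p [-145.2  -68.6] z 0.0297 yaw -0.452 F tool [-2.8 -5.7 -1.6] th 1.139 r 62.5 slide z should be ~62:
t 21.55 p [-143.1  -59.3] z 0.0296 yaw -0.602 F tool [-2.2 -4.1 -1.3] th 0.993 r 62.6 slide z should be ~62:
```

```bash
python3 -m crank '[{"jaw":0,"x":0,"y":2.5,"z":-0.6,"turn":0.04},{"jaw":0,"x":0,"y":2.5,"z":-0.6,"turn":0.04}]'>/dev/null; python3 st.py R;  python3 -m crank '[{"jaw":0,"x":0,"y":1.9,"z":-0.5,"turn":0.03},{"jaw":0,"x":0,"y":1.9,"z":-0.5,"turn":0.03}]'>/dev/null; python3 st.py R
```

```text
t 21.75 p [-141.3  -54.4] z 0.0295 yaw -0.682 F tool [-2.5 -3.9 -2.2] th 0.913 r 62.7 slide z should be ~62:
t 21.95 p [-139.7  -50.9] z 0.0295 yaw -0.741 F tool [-3.7 -4.5 -2.2] th 0.854 r 62.6 slide z should be ~62:
```

```bash
python3 -m crank '[{"jaw":0,"x":0,"y":1.9,"z":-0.5,"turn":0.03},{"jaw":0,"x":0,"y":1.9,"z":-0.5,"turn":0.03}]'>/dev/null; python3 st.py R;  python3 -m crank '[{"jaw":0,"x":0,"y":1.9,"z":-0.5,"turn":0.03},{"jaw":0,"x":0,"y":1.9,"z":-0.5,"turn":0.03}]'>/dev/null; python3 st.py R
```

```text
t 22.15 p [-137.9  -47.4] z 0.0295 yaw -0.801 F tool [-3.  -4.1 -1.7] th 0.794 r 62.7 slide z should be ~62:
t 22.35 p [-136.1  -44.1] z 0.0295 yaw -0.861 F tool [-3.6 -5.2 -1.8] th 0.737 r 62.8 slide z should be ~62:
```

```bash
python3 -m crank '[{"jaw":0,"x":0,"y":1.9,"z":-0.5,"turn":0.03},{"jaw":0,"x":0,"y":1.9,"z":-0.5,"turn":0.03}]'>/dev/null; python3 st.py R;  python3 -m crank '[{"jaw":0,"x":0,"y":1.9,"z":-0.5,"turn":0.03},{"jaw":0,"x":0,"y":1.9,"z":-0.5,"turn":0.03}]'>/dev/null; python3 st.py R
```

```text
t 22.55 p [-133.9  -40.9] z 0.0295 yaw -0.921 F tool [-5.2 -6.  -1.5] th 0.678 r 62.8 slide z should be ~62:
t 22.75 p [-131.6  -37.9] z 0.0295 yaw -0.981 F tool [-5.3 -6.2 -1.5] th 0.62 r 62.7 slide z should be ~62:
```

```bash
python3 -m crank '[{"jaw":0,"x":0,"y":1.9,"z":-0.5,"turn":0.03},{"jaw":0,"x":0,"y":1.9,"z":-0.5,"turn":0.03}]'>/dev/null; python3 st.py R;  python3 -m crank '[{"jaw":0,"x":0,"y":1.9,"z":-0.5,"turn":0.03},{"jaw":0,"x":0,"y":1.3,"z":-0.3,"turn":0.02}]'>/dev/null; python3 st.py R
```

```text
t 22.95 p [-129.1  -35. ] z 0.0294 yaw -1.041 F tool [-5.3 -5.8 -0.7] th 0.562 r 62.7 slide z should be ~62:
t 23.15 p [-126.8  -32.6] z 0.0294 yaw -1.091 F tool [-4.4 -7.2 -1.6] th 0.511 r 62.8 slide z should be ~62:
```

```bash
python3 -m crank '[{"jaw":0,"x":0,"y":1.3,"z":-0.3,"turn":0.02},{"jaw":0,"x":0,"y":1.3,"z":-0.3,"turn":0.02}]'>/dev/null; python3 st.py R;  python3 -m crank '[{"jaw":0,"x":0,"y":1.3,"z":-0.3,"turn":0.02},{"jaw":0,"x":0,"y":1.3,"z":-0.3,"turn":0.02}]'>/dev/null; python3 st.py R
```

```text
t 23.35 p [-124.9  -30.9] z 0.0294 yaw -1.131 F tool [-6.5 -6.5 -2.1] th 0.472 r 62.7 slide z should be ~62:
t 23.55 p [-123.   -29.2] z 0.0293 yaw -1.171 F tool [-6.1 -7.8 -1.2] th 0.433 r 62.7 slide z should be ~62:
```

```bash
python3 -m crank '[{"jaw":0,"x":0,"y":1.3,"z":-0.3,"turn":0.02},{"jaw":0,"x":0,"y":1.3,"z":-0.3,"turn":0.02},{"jaw":0,"x":0,"y":1.3,"z":-0.3,"turn":0.02}]'>/dev/null; python3 st.py R;  python3 -m crank '[{"jaw":0,"x":0,"y":1.3,"z":-0.3,"turn":0.02},{"jaw":0,"x":0,"y":1.3,"z":-0.3,"turn":0.02}]'>/dev/null; python3 st.py R
```

```text
t 23.85 p [-119.8  -26.8] z 0.0293 yaw -1.231 F tool [-4.8 -7.7 -1.3] th 0.372 r 62.7 slide z should be ~62:
t 24.05 p [-117.6  -25.3] z 0.0293 yaw -1.271 F tool [-5.5 -8.1 -2.6] th 0.331 r 62.6 slide z should be ~62:
```

```bash
python3 -m crank '[{"jaw":0,"x":0,"y":1.3,"z":-0.3,"turn":0.02},{"jaw":0,"x":0,"y":1.3,"z":-0.3,"turn":0.02}]'>/dev/null; python3 st.py R;  python3 -m crank '[{"jaw":0,"x":0,"y":1.3,"z":-0.3,"turn":0.02}]'>/dev/null; python3 st.py R
```

```text
t 24.25 p [-115.4  -23.9] z 0.0293 yaw -1.311 F tool [-4.5 -8.  -2.8] th 0.291 r 62.6 slide z should be ~62:
t 24.35 p [-114.3  -23.2] z 0.0293 yaw -1.331 F tool [-6.1 -7.6 -3.1] th 0.271 r 62.6 slide z should be ~62:
```

```bash
python3 -m crank '[{"jaw":0,"x":0,"y":1.3,"z":-0.3,"turn":0.02},{"jaw":0,"x":0,"y":1.3,"z":-0.3,"turn":0.02}]'>/dev/null; python3 st.py R;  python3 -m crank '[{"jaw":0,"x":0,"y":1.3,"z":-0.3,"turn":0.02},{"jaw":0,"x":0,"y":1.3,"z":-0.3,"turn":0.02}]'>/dev/null; python3 st.py R
```

```text
t 24.55 p [-111.9  -21.9] z 0.0293 yaw -1.371 F tool [-6.2 -8.9 -4.1] th 0.229 r 62.6 slide z should be ~62:
t 24.75 p [-109.9  -20.8] z 0.0292 yaw -1.411 F tool [ -7.8 -11.3  -3.4] th 0.195 r 62.6 slide z should be ~62:
```

```bash
python3 -m crank '[{"jaw":0,"x":0,"y":1.3,"z":-0.3,"turn":0.02}]'>/dev/null; python3 st.py R;  python3 -m crank '[{"jaw":0,"x":0,"y":1.3,"z":-0.3,"turn":0.02}]'>/dev/null; python3 st.py R; python3 look.py w6
```

```text
t 24.85 p [-109.1  -20.3] z 0.0292 yaw -1.431 F tool [ -9.4 -12.7  -3.2] th 0.181 r 62.6 slide z should be ~62:
t 24.95 p [-108.3  -19.9] z 0.0291 yaw -1.451 F tool [-10.6 -14.3  -3.3] th 0.168 r 62.5 slide z should be ~62:
24.95 [0.5025 0.1634 0.0291] toolz yaw -1.6245 x [-0.008  0.001 -1.   ] [-14.01   4.07  10.71] -0.000552686424118772
```

View pics/w6.png

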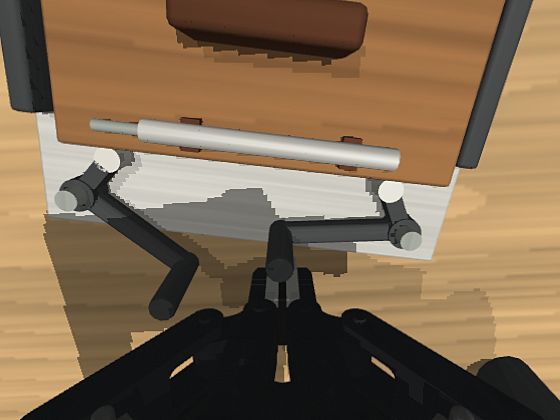

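Right lever reached a firm stop (force rose from 8 to 14 N at about 0.17 rad); both rollers touch the board's edge, near (107,157) and (391,190). Back to the left lever.

```bash
python3 -m crank '[{"jaw":0,"x":0,"y":-2,"z":0,"turn":0},{"jaw":0,"x":0,"y":-6,"z":0,"turn":0},{"jaw":0,"x":0,"y":-8,"z":0,"turn":0},{"jaw":0,"x":-20,"y":0,"z":0,"turn":0},{"jaw":0,"x":-35,"y":0,"z":0,"turn":0},{"jaw":0,"x":-25,"y":0,"z":0,"turn":-0.142},{"jaw":0,"x":0,"y":0,"z":0,"turn":-0.142},{"jaw":0,"x":0,"y":0,"z":0,"turn":-0.142},{"jaw":0,"x":0,"y":0,"z":0,"turn":-0.142},{"jaw":0,"x":0,"y":0,"z":0,"turn":-0.142}]' >/dev/null; python3 -m crank '[{"jaw":0,"x":0,"y":0,"z":0,"turn":-0.142},{"jaw":0,"x":0,"y":0,"z":0,"turn":-0.142},{"jaw":0,"x":0,"y":0,"z":0,"turn":-0.142},{"jaw":0,"x":0,"y":0,"z":0,"turn":-0.142},{"jaw":0,"x":0,"y":0,"z":0,"turn":-0.142},{"jaw":0,"x":0,"y":0,"z":0,"turn":-0.142},{"jaw":0,"x":0,"y":0,"z":0,"turn":-0.142},{"jaw":0,"x":0,"y":0,"z":0,"turn":-0.142},{"jaw":0,"x":0,"y":0,"z":0,"turn":-0.142},{"jaw":0,"x":0,"y":0,"z":0,"turn":-0.142}]' >/dev/null
python3 -m crank '[{"jaw":0,"x":0,"y":0,"z":0,"turn":-0.142},{"jaw":0,"x":0,"y":0,"z":0,"turn":-0.142},{"jaw":0,"x":0,"y":18,"z":15,"turn":0},{"jaw":0,"x":0,"y":18,"z":16,"turn":0},{"jaw":0,"x":0,"y":17,"z":15,"turn":0},{"jaw":0,"x":0,"y":0,"z":0,"turn":0},{"jaw":0,"x":0,"y":0,"z":0,"turn":0},{"jaw":0,"x":0,"y":0,"z":0,"turn":0}]'>/dev/null; python3 st.py L
```

```text
t 27.8 p [-137.2   45. ] z 0.1099 yaw 0.964 F tool [-1.3 -0.8  0.5] th 0.752 r 61.9 slide z should be ~62:
```

```bash
python3 -m crank '[{"jaw":0,"x":20,"y":3,"z":-2,"turn":0},{"jaw":0,"x":35,"y":0,"z":0,"turn":0},{"jaw":0,"x":25,"y":0,"z":0,"turn":0},{"jaw":0,"x":0,"y":0,"z":0,"turn":0},{"jaw":0,"x":0,"y":-4,"z":0,"turn":0},{"jaw":0,"x":0,"y":-3,"z":0,"turn":0},{"jaw":0,"x":0,"y":-2,"z":0,"turn":0},{"jaw":0,"x":0,"y":0,"z":0,"turn":0}]'>/dev/null; python3 st.py L; python3 -m crank '[{"jaw":0,"x":0,"y":-1.5,"z":0,"turn":0},{"jaw":0,"x":0,"y":-1.5,"z":0,"turn":0},{"jaw":0,"x":0,"y":0,"z":0,"turn":0}]'>/dev/null; python3 st.py L
```

```text
t 28.6 p [-132.1   40.6] z 0.0313 yaw 0.963 F tool [ 0.1  0.  -0.2] th 0.643 r 62.0 slide z should be ~62:
t 28.9 p [-131.2   39.2] z 0.0303 yaw 0.964 F tool [-3.5  3.8  1.2] th 0.618 r 62.6 slide z should be ~62:
```

```bash
python3 -m crank '[{"jaw":0,"x":0,"y":-1.3,"z":-0.3,"turn":-0.02},{"jaw":0,"x":0,"y":-1.3,"z":-0.3,"turn":-0.02}]'>/dev/null; python3 st.py L;  python3 -m crank '[{"jaw":0,"x":0,"y":-1.3,"z":-0.3,"turn":-0.02}]'>/dev/null; python3 st.py L
```

```text
t 29.1 p [-130.    37.6] z 0.0302 yaw 1.006 F tool [-4.4  7.2  0.8] th 0.588 r 62.5 slide z should be ~62:
t 29.2 p [-129.2   36.7] z 0.0302 yaw 1.026 F tool [-5.6  7.9  1.2] th 0.569 r 62.5 slide z should be ~62:
```

```bash
python3 -m crank '[{"jaw":0,"x":0,"y":-1,"z":-0.2,"turn":-0.015}]'>/dev/null; python3 st.py L;  python3 -m crank '[{"jaw":0,"x":0,"y":-1,"z":-0.2,"turn":-0.015}]'>/dev/null; python3 st.py L
```

```text
t 29.3 p [-128.5   36. ] z 0.0302 yaw 1.041 F tool [-5.3  7.7  0.9] th 0.554 r 62.4 slide z should be ~62:
t 29.4 p [-127.9   35.3] z 0.0301 yaw 1.055 F tool [-5.8  6.8  0.1] th 0.54 r 62.5 slide z should be ~62:
```

```bash
python3 -m crank '[{"jaw":0,"x":0,"y":-1.3,"z":-0.3,"turn":-0.02},{"jaw":0,"x":0,"y":-1.3,"z":-0.3,"turn":-0.02}]'>/dev/null; python3 st.py L;  python3 -m crank '[{"jaw":0,"x":0,"y":-1.3,"z":-0.3,"turn":-0.02},{"jaw":0,"x":0,"y":-1.3,"z":-0.3,"turn":-0.02}]'>/dev/null; python3 st.py L
```

```text
t 29.6 p [-126.1   33.6] z 0.0301 yaw 1.096 F tool [-5.6  9.4  1.7] th 0.502 r 62.4 slide z should be ~62:
t 29.8 p [-124.8   32.1] z 0.0301 yaw 1.136 F tool [-8.4 12.1  1. ] th 0.472 r 62.4 slide z should be ~62:
```

```bash
python3 -m crank '[{"jaw":0,"x":0,"y":-1.3,"z":-0.3,"turn":-0.02}]'>/dev/null; python3 st.py L;  python3 -m crank '[{"jaw":0,"x":0,"y":-1.3,"z":-0.3,"turn":-0.02}]'>/dev/null; python3 st.py L
```

```text
t 29.9 p [-124.1   31.4] z 0.03 yaw 1.156 F tool [-10.5  14.3   1. ] th 0.457 r 62.4 slide z should be ~62:
t 30.0 p [-123.5   30.7] z 0.03 yaw 1.176 F tool [-10.   13.6   1.8] th 0.444 r 62.4 slide z should be ~62:
```

```bash
python3 -m crank '[{"jaw":0,"x":0,"y":2,"z":0,"turn":0},{"jaw":0,"x":0,"y":6,"z":0,"turn":0},{"jaw":0,"x":0,"y":8,"z":0,"turn":0},{"jaw":0,"x":-20,"y":0,"z":0,"turn":0},{"jaw":0,"x":-35,"y":0,"z":0,"turn":0},{"jaw":0,"x":-25,"y":0,"z":0,"turn":0.143},{"jaw":0,"x":0,"y":0,"z":0,"turn":0.143},{"jaw":0,"x":0,"y":0,"z":0,"turn":0.143},{"jaw":0,"x":0,"y":0,"z":0,"turn":0.143},{"jaw":0,"x":0,"y":0,"z":0,"turn":0.143}]' >/dev/null; python3 -m crank '[{"jaw":0,"x":0,"y":0,"z":0,"turn":0.143},{"jaw":0,"x":0,"y":0,"z":0,"turn":0.143},{"jaw":0,"x":0,"y":0,"z":0,"turn":0.143},{"jaw":0,"x":0,"y":0,"z":0,"turn":0.143},{"jaw":0,"x":0,"y":0,"z":0,"turn":0.143},{"jaw":0,"x":0,"y":0,"z":0,"turn":0.143},{"jaw":0,"x":0,"y":0,"z":0,"turn":0.143},{"jaw":0,"x":0,"y":0,"z":0,"turn":0.143},{"jaw":0,"x":0,"y":0,"z":0,"turn":0.143},{"jaw":0,"x":0,"y":0,"z":0,"turn":0.143}]' >/dev/null
python3 -m crank '[{"jaw":0,"x":0,"y":0,"z":0,"turn":0.143},{"jaw":0,"x":0,"y":0,"z":0,"turn":0.143},{"jaw":0,"x":0,"y":0,"z":0,"turn":0.143},{"jaw":0,"x":0,"y":2,"z":20,"turn":0},{"jaw":0,"x":0,"y":2,"z":22,"turn":0},{"jaw":0,"x":0,"y":2,"z":19,"turn":0},{"jaw":0,"x":0,"y":0,"z":0,"turn":0},{"jaw":0,"x":0,"y":0,"z":0,"turn":0},{"jaw":0,"x":0,"y":0,"z":0,"turn":0}]'>/dev/null; python3 st.py R
```

```text
t 32.9 p [-119.4  -22.9] z 0.1099 yaw -1.4 F tool [ 0.4 -0.1 -0.6] th 0.349 r 63.3 slide z should be ~62:
```

```bash
python3 -m crank '[{"jaw":0,"x":20,"y":-1,"z":0,"turn":0},{"jaw":0,"x":35,"y":0,"z":0,"turn":0},{"jaw":0,"x":25,"y":0,"z":0,"turn":0},{"jaw":0,"x":0,"y":0,"z":0,"turn":0},{"jaw":0,"x":0,"y":4,"z":0,"turn":0},{"jaw":0,"x":0,"y":4,"z":0,"turn":0.03},{"jaw":0,"x":0,"y":1.5,"z":0,"turn":0},{"jaw":0,"x":0,"y":0,"z":0,"turn":0}]'>/dev/null; python3 st.py R; python3 -m crank '[{"jaw":0,"x":0,"y":1,"z":0,"turn":0},{"jaw":0,"x":0,"y":1,"z":0,"turn":0},{"jaw":0,"x":0,"y":0,"z":0,"turn":0}]'>/dev/null; python3 st.py R
```

```text
t 33.7 p [-110.1  -21.6] z 0.031 yaw -1.43 F tool [-1.7 -2.2 -1. ] th 0.201 r 61.5 slide z should be ~62:
t 34.0 p [-109.9  -21.7] z 0.0301 yaw -1.43 F tool [-4.4 -7.4 -0.5] th 0.198 r 61.4 slide z should be ~62:
```

```bash
python3 -m crank '[{"jaw":0,"x":0,"y":1,"z":0,"turn":0.01},{"jaw":0,"x":0,"y":1,"z":0,"turn":0.01}]'>/dev/null; python3 st.py R; python3 -m crank '[{"jaw":0,"x":0,"y":1,"z":0,"turn":0.01}]'>/dev/null; python3 st.py R
```

```text
t 34.2 p [-109.   -21.3] z 0.0299 yaw -1.45 F tool [-8.2 -9.7 -4. ] th 0.183 r 61.3 slide z should be ~62:
t 34.3 p [-108.5  -21.1] z 0.0299 yaw -1.46 F tool [ -8.3 -12.   -3.8] th 0.174 r 61.2 slide z should be ~62:
```

```bash
python3 -m crank '[{"jaw":0,"x":0,"y":1,"z":0,"turn":0.01}]'>/dev/null; python3 st.py R; python3 -m crank '[{"jaw":0,"x":0,"y":0.6,"z":0,"turn":0.01}]'>/dev/null; python3 st.py R
```

```text
t 34.4 p [-107.9  -20.9] z 0.0298 yaw -1.47 F tool [-10.4 -14.3  -5.2] th 0.164 r 61.1 slide z should be ~62:
t 34.5 p [-107.4  -20.7] z 0.0297 yaw -1.48 F tool [ -8.4 -14.7  -5.2] th 0.156 r 61.1 slide z should be ~62:
```

```bash
python3 -m crank '[{"jaw":0,"x":0,"y":-2,"z":0,"turn":0},{"jaw":0,"x":0,"y":-6,"z":0,"turn":0},{"jaw":0,"x":0,"y":-8,"z":0,"turn":0},{"jaw":0,"x":-20,"y":0,"z":0,"turn":0},{"jaw":0,"x":-40,"y":0,"z":0,"turn":0},{"jaw":0,"x":-40,"y":0,"z":0,"turn":-0.148},{"jaw":0,"x":-30,"y":0,"z":0,"turn":-0.148},{"jaw":0,"x":0,"y":0,"z":0,"turn":-0.148},{"jaw":0,"x":0,"y":0,"z":0,"turn":-0.148},{"jaw":0,"x":0,"y":0,"z":0,"turn":-0.148}]' >/dev/null; python3 -m crank '[{"jaw":0,"x":0,"y":0,"z":0,"turn":-0.148},{"jaw":0,"x":0,"y":0,"z":0,"turn":-0.148},{"jaw":0,"x":0,"y":0,"z":0,"turn":-0.148},{"jaw":0,"x":0,"y":0,"z":0,"turn":-0.148},{"jaw":0,"x":0,"y":0,"z":0,"turn":-0.148},{"jaw":0,"x":0,"y":-10,"z":30,"turn":0},{"jaw":0,"x":0,"y":-10,"z":40,"turn":0},{"jaw":0,"x":0,"y":-10,"z":40,"turn":0},{"jaw":0,"x":0,"y":0,"z":0,"turn":0},{"jaw":0,"x":0,"y":0,"z":0,"turn":0}]' >/dev/null; python3 -m crank '[{"jaw":0,"x":0,"y":0,"z":0,"turn":0},{"jaw":0,"x":0,"y":0,"z":0,"turn":0}]'>/dev/null; python3 st.py L; python3 look.py w7
python3 -c "
import cv2;p=cv2.imread('pics/w7.png');cv2.imwrite('pics/w7c.png',cv2.resize(p[20:300,160:440],None,fx=2.1,fy=2.1,interpolation=cv2.INTER_CUBIC))"
```

```text
t 36.7 p [-11.2 -52.3] z 0.1601 yaw 0.001 F tool [-0.5 -0.2  0.8] th -0.436 r 165.3 slide z should be ~62:
36.7 [0.5925 0.1147 0.1601] toolz yaw -0.1732 x [-0.  0. -1.] [ 0.76 -0.31  0.46] -0.0018410614870075124
```

View pics/w7c.png

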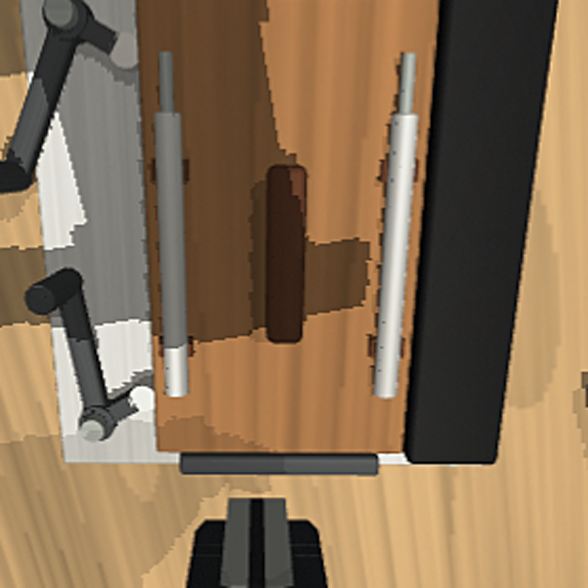

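```bash
python3 - <<'E'
from h import *
c=cam("w7.npz")
f=lambda q:np.array(q)/2.1+np.array((160,20))
print("near edge",loc(at_z("",f([(157,452),(148,250),(138,20)]),.026,c)))
print("far edge",loc(at_z("",f([(406,452),(424,250),(440,40)]),.026,c)))
print("plate near",loc(at_z("",f([(65,462),(45,250),(22,20)]),.008,c)))
print("housing front base line as z26:",loc(at_z("",f([(404,460),(422,250),(442,20)]),.034,c)))
print("piv/post L R",loc(at_z("",f([(62,14),(10,175),(96,428),(42,298)]),[.032,.056,.032,.056],c)))
t,_=bot.read_camera("top");np.savez("t1.npz",p=t);cv2.imwrite("pics/t1.png",cv2.resize(t[175:275,172:272,::-1],None,fx=6,fy=6,interpolation=cv2.INTER_CUBIC))
E
```

```text
near edge [[-54.9 -89.7]
 [-54.3  -1.5]
 [-53.6  80.2]]
far edge [[ 55.4 -89.7]
 [ 56.3  -1.5]
 [ 56.   73.7]]
plate near [[-101.6 -102.8]
 [-101.1   -3.8]
 [-101.    83.2]]
housing front base line as z26: [[ 52.9 -89.9]
 [ 53.6  -0.6]
 [ 54.2  78.7]]
piv/post L R [[-79.3  80.9]
 [-95.8  27.5]
 [-79.5 -75.9]
 [-89.2 -15.2]]
```

```bash
python3 -c "
from rig import bot
print(bot.sign_off())"
```

```text
the job is handed in; nothing more can be done
None
```

The board is in the dock with both levers swung in, and I handed the job in at about 36.8 s of the 72 s. The sign-off gives no verdict.

**What I did:** I laid the board flat in the bay about 11 to 12 mm short of home and let go of it. I then pushed the levers in stages: left partway, right to its stop, left to its stop, and right once more to check.

**Forces:** The left lever stopped firmly at about 0.44 rad and 14 N along the push. The right stopped at about 0.16 rad and 15 N. The wrist force, including a vertical part of about 10 N, reached about 18 to 19 N. That was read at row ends only, so short peaks between readings were not seen. The limit is 25 N.

**Last camera check, dock frame:**

| Edge of the board | Right side | Left side | Home |
|---|---|---|---|
| Far edge (x) | 55.4 mm | 56.0 mm | 55 mm |
| Near edge (x) | -54.9 mm | -53.6 mm | -55 mm |

- **Squareness:** By these numbers the board is square to within about 0.01 rad. In the picture it shows no gap to the housing.
- **Uncertainty:** The wrist camera put the dock plate about 1 mm off my earlier estimate. The corner figures are therefore good to about 1 to 1.5 mm, inside the 2 mm allowed but not by much.
- **Not re-checked:** I did not push the left lever again after the last push on the right one, and I took no final picture of the things standing around. The arm was not moved near them.

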